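# Shift the grinder gearbox into third

## Task

Put the bench grinder's gearbox into third speed: with your fingertips push the red lever along its H-shaped gate, first to the neutral cross slot, then across to the right-hand side, then forward (away from the robot, towards the motor) until it is fully home in the slot marked with three dots. Only push the lever: do not pinch it between the fingers and do not force it. Leave the spray can, tube offcut and paste tin where they are.

Things in the scene. Friction and masses are not known exactly. Their poses are not given: they have to be found in the camera images.
- gearbox: blue gearbox of a bench grinder, fixed to the bench, 240 x 270 x 120 mm high, origin on the bench under the centre of the gate; its +x axis points forward (towards its grey motor, away from the robot), +y to its left, where a grinding wheel (140 mm across, top at z 155 mm, its inner side 155 mm left of the origin) stands. The motor is lower than 140 mm. It is turned by up to 0.35 rad from the robot's axes.
- gate_centre (a point): centre of the H-shaped gate, on the top face of the aluminium gate plate, 128 mm above the bench. The H is cut through the plate: two lanes along the gearbox's x, 18 mm wide, 56 mm long, centred 21 mm left and 21 mm right of this point, joined at the middle by a cross slot (the neutral channel) 20 mm wide. The lever's steel stem is 12 mm thick. Black dots beyond each lane end number the slots: 1 forward left, 2 rear left, 3 forward right, 4 rear right.
- slot_third (a point): where the stem's axis crosses the top of the plate when the lever is home in the third slot: forward end of the right lane, 21 mm forward and 21 mm right of gate_centre
- lever_grip (a point): centre of the lever's red grip, a rounded square block 30 x 30 x 50 mm along the stem; upright, it spans 155 to 205 mm above the bench. The lever tilts about a pivot 40 mm above the bench under gate_centre, 140 mm below this point along the stem, so this point moves about 35 mm from the middle to each end of the gate. Within a lane or the cross slot it has about 5 to 7 mm of play to each side of the centre line.
- fore (a joint): lever tilt along the gearbox's x, rad: 0 in neutral (the cross slot is free within 0.045), +0.245 fully forward (slots 1 and 3), -0.245 fully back (slots 2 and 4). Stays where left; takes about 2 to 3 N at the grip. The lever starts in the left lane, anywhere between slots 1 and 2.
- across (a joint): lever tilt to the gearbox's right (its -y), rad: -0.245 in the left lane, +0.245 at the right stop; it can be between the lanes only while the lever is in neutral. Takes about 2 to 3 N at the grip.
- spray_can_mid (a point): middle of the spray can, 54 mm across and 150 mm tall, standing on the bench to the right of the gearbox, 207 to 245 mm from its centre line
- offcut_mid (a point): middle of the square steel tube offcut, 50 x 50 x 60 mm, standing on the bench to the right of the gearbox, 215 to 245 mm from its centre line, nearer to the robot than the can
- paste_tin_mid (a point): middle of the small paste tin with yellow cap, 42 mm across and 30 mm tall, standing on the gearbox's top (120 mm above the bench) to the right of the gate plate, about 108 mm right of the gate's centre

How it is judged:
By the outcome, as a careful person would: the job done as asked, in the order asked, and still so for the second after the job is handed in, with the robot touching nothing.
It also fails if it takes over 54 s, if anything falls off the work surface, if the arm or the gripper's body presses on something with over 40 N, if the wrist force passes 120 N, or if a joint passes its speed limit or range.

## Robot

A 6-joint arm with a two-finger parallel gripper is mounted at the origin on the work surface. World frame = base frame: x ahead of the robot, y to its left, z up, the work surface at z = 0. Lengths are in m, angles in rad, forces in N, time in s.
With the tool pointing down it reaches from about 0.35 to 0.775 m from the base axis. Payload 7.3 kg.
Tool frame: the origin (TCP) lies on the centre line of the jaws, within the pads' length; the fingertips stand 14 mm ahead of it and the grasp point (between the pads) lies 5 mm behind it; z points along the fingers, y is the direction in which the jaws open and shut (so a half turn about z gives the same grasp; the last joint's range is limited). The gripper opens to 92 mm and grips with 3 to 60 N. Pads are 19 mm wide; open, the fingers measure 130 mm over their backs; the gripper's body (75 mm by 190 mm) begins 47 mm behind the grasp point.
Start: joints at [-1.284, 0.342, 1.524, -0, 1.275, -0.146], TCP at [0.22, -0.477, 0.241] pointing down, gripper open.
Joint ranges: [-2.53, 2.53], [-0.77, 2.02], [0.04, 2.7], [-1, 4.14], [0.28, 2.66], [-3.11, 3.11]. Speed limits (rad/s): [2.57, 2.57, 3.14, 3.14, 3.14, 3.14].

## Interface

Orientations are given as [roll, pitch, yaw] about the fixed x, y, z axes, in that order (R = Rz(yaw) Ry(pitch) Rx(roll)).
In Python, from cell import telemetry, cams, robot gives the robot as it stands.
- The arm moves only by the tool servo_tool, never from a script. Its argument "targets" is text: rows parted by semicolons, each of 4 numbers parted by spaces: the shift along the tool's x, y, z in mm, then the turn about the tool's z in rad. In form: x y z yaw; .... A call has 1 to 20 rows; each row shifts and turns the pose as measured when the row begins, along the tool's axes as they then stand; what a row does not reach is not made up. A row lasts 1/8 s, in which the tool goes at most 62.5 mm and 10.7 degrees, less where a joint would pass 70% of its speed; a pose out of reach is approached as far as the arm can. A call with a gripper value outside its range is refused whole. "hand" is the opening, from 0 (shut) to 1 (fully open), set as the call begins (left out, the last holds). The fingers move at their own pace and stop on an object; "squeeze" is the grip in N (left out, the last holds). Time passes only in rows, so rows that do not move let the fingers close. It gives the time, the measured TCP pose, the force and the opening at its end, in the units of the state.
- telemetry.observe(): the state, without advancing time (a new reading comes with each control period).
- cams.read_camera(name): name is "side" or "top" or "wrist"; returns a dict with "color" (400x640x3 uint8, red, green, blue), "K" (3x3 intrinsics, pixels), "R" (3x3) and "t" (3): a world point X has camera coordinates R X + t. Camera axes: x right, y down, z forward; pixel columns grow to the right and rows downward; lengths in m; the calibration is good to about 2 mm. A picture is of the moment at which its call begins. There is no depth.
- robot.hand_in(): hands the job in, once; it reports no verdict.
Trained networks look in a picture, given as the dict that the camera call returned (one of the last four; its "shot" number tells which), for a name from the list of things; names that differ only in an ending like _2 or _b are one class to them, and where a whole thing is asked for, a point or a joint stands for the part that bears it (a point fixed in the world has none). Each returns a list of dicts, best first, with "score" (0 to 1); they miss things now and then, are a little off and sometimes report something else, mostly with a low value. They report only what shows in the picture. A call takes as long as a camera call.
- cams.cut_out(picture, query): "region" (400x640 bool, what is visible of it) and "extent" ([centre column, centre row, width, height] in pixels, round what is visible of it).
The state is a dict: "time": time; "qpos": joint angles; "qvel": joint speeds; "joint_efforts": joint torques, N m; "tool_pos": TCP position; "tool_rot": TCP orientation; "contact_force": force on the tool from outside, world axes, zero at the start; "torque": the same for the moment, N m; "opening": finger opening in m.
Only numpy, scipy, OpenCV 4.12 (cv2) and the standard library are available. Lean on these libraries where they do the work, as an engineer would, in place of code of your own. Each camera call takes 0.05 s, during which the arm holds its last target.

## Working session

There is one attempt and no reset: what is moved stays moved. The work goes in short steps, Python scripts to look and compute and a tool call to move; the robot and the scene stay as the last step left them, time stands still between calls to the robot, and variables do not carry over. Pictures are saved under pics/ and viewed, and the job is handed in when it is done.

Besides the shell and the picture viewer there is one more tool, called as a command line: name --argument value ..., lists and objects as JSON in quotes. servo_tool: Moves the arm, as the interface text tells. Its arguments: {"type":"object","properties":{"targets":{"type":"string"},"hand":{"type":"number"},"squeeze":{"type":"number"}},"required":["targets"]}

```bash
ls; mkdir -p pics
cat > h.py <<'E'
import numpy as np,cv2
from cell import telemetry,cams,robot
def save(p,n): cv2.imwrite(f'pics/{n}.png',cv2.cvtColor(p['color'],cv2.COLOR_RGB2BGR))
def proj(p,X):
    c=p['R']@np.asarray(X,float)+p['t']; u=p['K']@c; return u[:2]/u[2]
def onz(p,uv,z):
    d=p['R'].T@(np.linalg.inv(p['K'])@np.array([uv[0],uv[1],1.])); o=-p['R'].T@p['t']
    return o+d*(z-o[2])/d[2]
def tri(ps,uvs):
    A=[];b=[]
    for p,uv in zip(ps,uvs):
        d=p['R'].T@(np.linalg.inv(p['K'])@np.array([uv[0],uv[1],1.]));d/=np.linalg.norm(d);o=-p['R'].T@p['t']
        M=np.eye(3)-np.outer(d,d);A.append(M);b.append(M@o)
    return np.linalg.lstsq(np.vstack(A),np.hstack(b),rcond=None)[0]
E
python3 - <<'E'
from h import *
np.set_printoptions(precision=4,suppress=True)
s=telemetry.observe();print(s)
P={}
for n in('top','side'):
    p=cams.read_camera(n);save(p,n+'0');P[n]=p
    print(n,-p['R'].T@p['t'],p['R'][2])
    for q in('gearbox','lever_grip','spray_can_mid','offcut_mid','paste_tin_mid'):
        print(q,[(round(d['score'],2),np.round(d['extent'])) for d in cams.cut_out(p,q)[:2]])
E
```

```text
pics
{'time': 0.0, 'qpos': array([-1.284 ,  0.3427,  1.525 , -0.    ,  1.2754, -0.146 ]), 'qvel': array([-0.0004, -0.0004,  0.0018,  0.0001,  0.0005, -0.001 ]), 'joint_efforts': array([  0.0011, -43.1237, -24.4222,   0.0719,   0.056 ,  -0.0001]), 'tool_pos': array([ 0.2201, -0.4762,  0.2401]), 'tool_rot': array([-3.1401, -0.0002,  0.4328]), 'contact_force': array([0.1407, 0.3643, 0.6553]), 'torque': array([-0.0051, -0.0112, -0.0625]), 'opening': 0.09156921847531803}
top [ 0.4178 -0.0839  0.9081] [ 0.1531 -0.0091 -0.9882]
gearbox [(0.73, array([290., 163., 239., 254.])), (0.3, array([360., 229.,  30.,  26.]))]
lever_grip [(0.76, array([276., 183.,  35.,  28.]))]
spray_can_mid [(0.56, array([430., 229.,  55.,  40.]))]
offcut_mid [(0.85, array([413., 288.,  42.,  43.]))]
paste_tin_mid [(0.82, array([360., 231.,  28.,  24.]))]
side [0.4147 0.486  0.5257] [ 0.2229 -0.8044 -0.5507]
gearbox [(0.71, array([291., 262., 225., 196.]))]
lever_grip [(0.96, array([309., 200.,  20.,  37.]))]
spray_can_mid [(0.92, array([363., 164.,  24.,  43.]))]
offcut_mid [(0.69, array([403., 209.,  24.,  44.]))]
paste_tin_mid [(0.8, array([358., 183.,  24.,  26.]))]
```

View pics/top0.png

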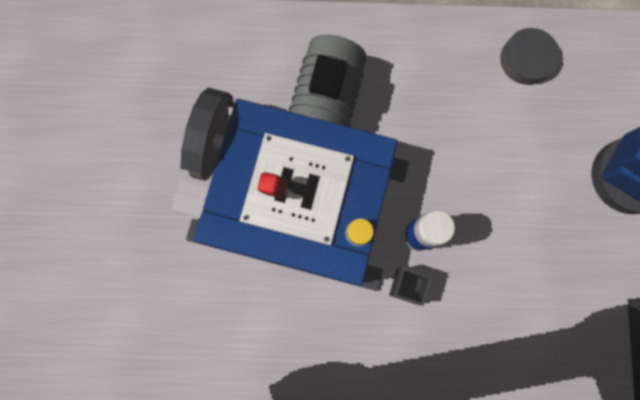

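View pics/side0.png

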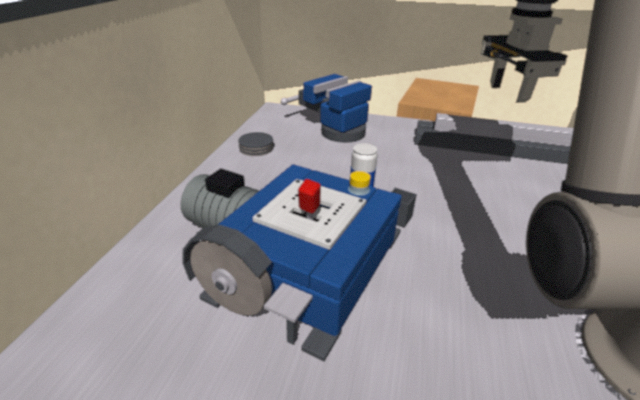

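Run:
```python
import cv2
a=cv2.imread('pics/top0.png')[120:280,210:410];cv2.imwrite('pics/topz.png',cv2.resize(a,None,fx=4,fy=3.75,interpolation=cv2.INTER_CUBIC)[:600])
```

```text
(no output)
```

View pics/topz.png

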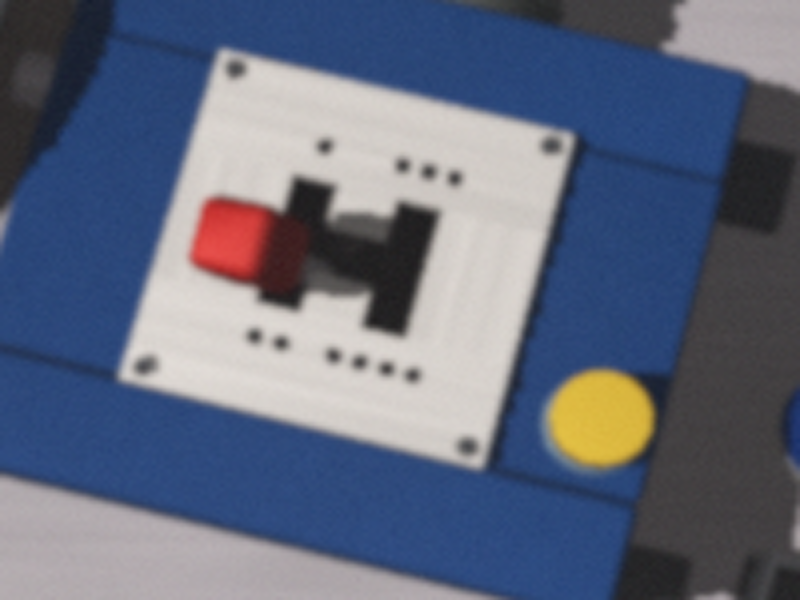

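Run:
```python
from h import *
np.set_printoptions(precision=4,suppress=True)
p=cams.read_camera('top');q=cams.read_camera('side')
Z=lambda u,v:((u+.5)/4+210-.5,(v+.5)/3.75+120-.5)
S=np.array([onz(p,Z(*c),.128) for c in[(235,68),(551,146),(467,446),(146,364)]])
C=np.array([onz(p,Z(*c),.128) for c in[(220,48),(577,133),(488,468),(120,380)]])
D=np.array([onz(p,Z(*c),.128) for c in[(324,146),(428,172),(267,339),(373,366)]])
for A in(S,C,D):
    g=A.mean(0);f=(A[0]+A[1]-A[2]-A[3]) if A is not D else (A[0]+A[1]-A[2]-A[3])
    y=A[0]+A[3]-A[1]-A[2] if A is not D else A[0]+A[2]-A[1]-A[3]
    print(g,np.arctan2(f[1],f[0]),np.arctan2(-y[0],y[1]),np.linalg.norm(f)/2,np.linalg.norm(y)/2)
g=(S.mean(0)+C.mean(0))/2;f=S[0]+S[1]-S[2]-S[3];a=np.arctan2(f[1],f[0])
# lever
lp=[]
for im in(p,q):
    d=cams.cut_out(im,'lever_grip')[0];r=d['region'];ys,xs=np.nonzero(r);lp.append((xs.mean(),ys.mean()));print(d['score'],lp[-1],d['extent'])
G=tri((p,q),lp);print('grip',G,'resid',[proj(i,G)-l for i,l in zip((p,q),lp)])
c,s=np.cos(a),np.sin(a);R=np.array([[c,-s],[s,c]])
l=R.T@(G-g)[:2];print('grip local',l, 'tilts',np.arctan2(l[0],G[2]-.04),np.arctan2(-l[1],G[2]-.04))
```

```text
[ 0.5591 -0.061   0.128 ] -0.23243140435332002 -0.2394782741846506 0.12935642781977383 0.12788618645699557
[ 0.5588 -0.0616  0.128 ] -0.2265734138376323 -0.22685838907769468 0.14452449417294175 0.1450320466407561
[ 0.5588 -0.0603  0.128 ] -0.2315258776349338 -0.2407302378803464 0.08397097074074253 0.042173163670406785
0.6 (np.float64(272.5854838709677), np.float64(184.41451612903225)) [274.3, 182.4, 33.4, 30.2]
0.57 (np.float64(309.05841446453405), np.float64(196.6856745479833)) [308.8, 199.5, 24.0, 38.4]
grip [ 0.5544 -0.0264  0.1732] resid [array([0.0066, 0.0592]), array([-0.0528, -0.0134])]
grip local [-0.0125  0.0329] tilts -0.09393482689261655 -0.2419494643408952
```

```bash
cat >> h.py <<'E'
g=np.array([.559,-.061,0]);a=-.231
Rg=np.array([[np.cos(a),-np.sin(a),0],[np.sin(a),np.cos(a),0],[0,0,1]])
def w(l): return g+Rg@np.asarray(l,float)
def stem(f,ac):
    z=np.array([np.tan(f),-np.tan(ac),1]);z/=np.linalg.norm(z)
    x=np.array([1,0,0])-z*z[0];x/=np.linalg.norm(x);return np.c_[x,np.cross(z,x),z]
def grip(f,ac): return w(np.array([0,0,.04])+.14*stem(f,ac)[:,2])
def mask(p,f,ac):
    B=stem(f,ac);pts=[]
    for i in(-1,1):
        for j in(-1,1):
            for k in(-1,1):
                for h in ((12,15,25),(15,12,25),(15,15,22)):
                    pts.append(proj(p,w(np.array([0,0,.04])+B@np.array([i*h[0]/1e3,j*h[1]/1e3,.14+k*h[2]/1e3]))))
    m=np.zeros((400,640),np.uint8);cv2.fillConvexPoly(m,cv2.convexHull((np.array(pts)*16).astype(np.float32)).astype(np.int32),1,shift=4);return m>0
def red(p):
    c=p['color'].astype(int);return (c[...,0]>70)&(c[...,0]>2*c[...,1])&(c[...,0]>2*c[...,2])
def fit(ps):
    best=[]
    rs=[red(p) for p in ps]
    for f in np.arange(-.3,.301,.02):
        for ac in np.arange(-.3,.301,.02):
            sc=[]
            for p,r in zip(ps,rs):
                m=mask(p,f,ac);sc.append((m&r).sum()/max(1,(m|r).sum()))
            best.append((np.mean(sc),round(f,3),round(ac,3),*np.round(sc,2)))
    best.sort(reverse=True);return best
E
python3 - <<'E'
from h import *
ps=[cams.read_camera(n) for n in('top','side')]
for b in (ps,ps[:1],ps[1:]): print(fit(b)[:4])
print(telemetry.observe()['time'])
E
```

```text
[(np.float64(0.5795481421138382), np.float64(-0.12), np.float64(-0.22), np.float64(0.49), np.float64(0.67)), (np.float64(0.5766800966962128), np.float64(-0.1), np.float64(-0.22), np.float64(0.49), np.float64(0.67)), (np.float64(0.5744520921576177), np.float64(-0.12), np.float64(-0.24), np.float64(0.48), np.float64(0.67)), (np.float64(0.5737579921369287), np.float64(-0.1), np.float64(-0.24), np.float64(0.48), np.float64(0.67))]
[(np.float64(0.49164345403899723), np.float64(-0.12), np.float64(-0.22), np.float64(0.49)), (np.float64(0.4863013698630137), np.float64(-0.1), np.float64(-0.22), np.float64(0.49)), (np.float64(0.48027210884353744), np.float64(-0.12), np.float64(-0.24), np.float64(0.48)), (np.float64(0.4784366576819407), np.float64(-0.12), np.float64(-0.26), np.float64(0.48))]
[(np.float64(0.6710059171597633), np.float64(-0.1), np.float64(-0.24), np.float64(0.67)), (np.float64(0.6702127659574468), np.float64(-0.1), np.float64(-0.26), np.float64(0.67)), (np.float64(0.6686320754716981), np.float64(-0.12), np.float64(-0.24), np.float64(0.67)), (np.float64(0.6686320754716981), np.float64(-0.12), np.float64(-0.26), np.float64(0.67))]
0.9
```

servo_tool --targets "0 0 -10 0.166; 0 0 -10 0.166; 0 0 -5 0.166; 0 0 0 0.166; 0 0 0 0" --hand 0 --squeeze 10

```text
time: 1.52
tool_pos: [0.2202, -0.4765, 0.2665]
tool_rot: [-3.141, 0.0, -0.25]
contact_force: [-0.6, 0.1, -0.0]
opening: 0.0465
```

```bash
cat >> h.py <<'E'
def st(p=None):
    s=telemetry.observe();l=Rg.T@(s['tool_pos']-g)
    print('t',round(s['time'],2),'local mm',np.round(l*1e3,1),'rot',np.round(s['tool_rot'],3),'yaw turn needed',round(s['tool_rot'][2]-a,3),'F local',np.round(Rg.T@s['contact_force'],1),'open',round(s['opening'],4))
E
python3 -c "
from h import *
st()"
```

```text
t 1.52 local mm [-234.7 -482.   266.5] rot [-3.141  0.    -0.25 ] yaw turn needed -0.019 F local [-0.6 -0.  -0. ] open 0.0465
```

servo_tool --targets "10 -30 0 -0.019; 18 -50 0 0; 18 -52 0 0; 18 -52 0 0; 18 -52 0 0; 18 -52 0 0; 18 -52 0 0; 18 -52 0 0; 18 -52 0 0; 10 -40 0 0; 5 -15 0 0; 0 0 0 0"

```text
time: 3.02
tool_pos: [0.4988, -0.012, 0.2658]
tool_rot: [3.14, -0.002, -0.187]
contact_force: [0.6, -0.2, 0.3]
opening: 0.0006
```

```bash
python3 -c "
from h import *
st()
for n in ('top','side'): save(cams.read_camera(n),n+'1')"
```

```text
t 3.02 local mm [-69.8  34.  265.8] rot [ 3.14e+00 -2.00e-03 -1.87e-01] yaw turn needed 0.044 F local [ 0.6 -0.   0.3] open 0.0006
```

View pics/side1.png

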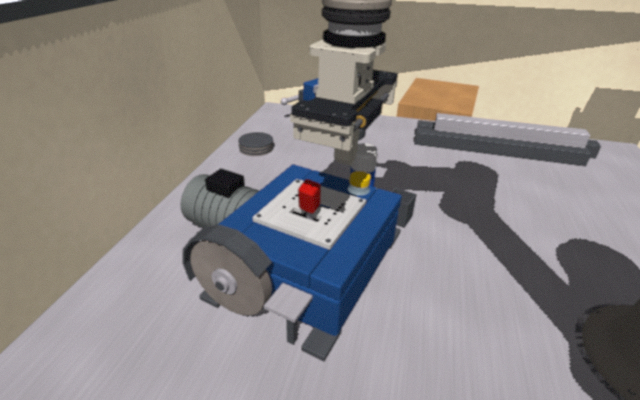

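View pics/top1.png

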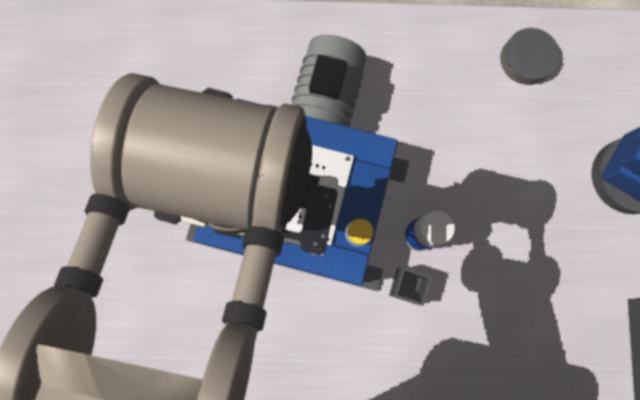

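servo_tool --targets "0 0 25 0.044; 0 0 30 0; 0 0 22 0; 0 0 5 0; 0 0 0 0"

```text
time: 3.75
tool_pos: [0.4974, -0.0206, 0.1836]
tool_rot: [3.139, -0.005, -0.242]
contact_force: [-1.0, -0.0, 0.1]
opening: 0.0005
```

```bash
python3 -c "
from h import *
st()
p=cams.read_camera('side');save(p,'side2')
p=cams.read_camera('wrist');save(p,'wrist2');
a_=cv2.imread('pics/side2.png')[100:300,180:440];cv2.imwrite('pics/side2z.png',cv2.resize(a_,None,fx=3,fy=3,interpolation=cv2.INTER_CUBIC))"
```

```text
t 3.75 local mm [-69.2  25.2 183.6] rot [ 3.139 -0.005 -0.242] yaw turn needed -0.011 F local [-0.9 -0.2  0.1] open 0.0005
```

View pics/side2z.png

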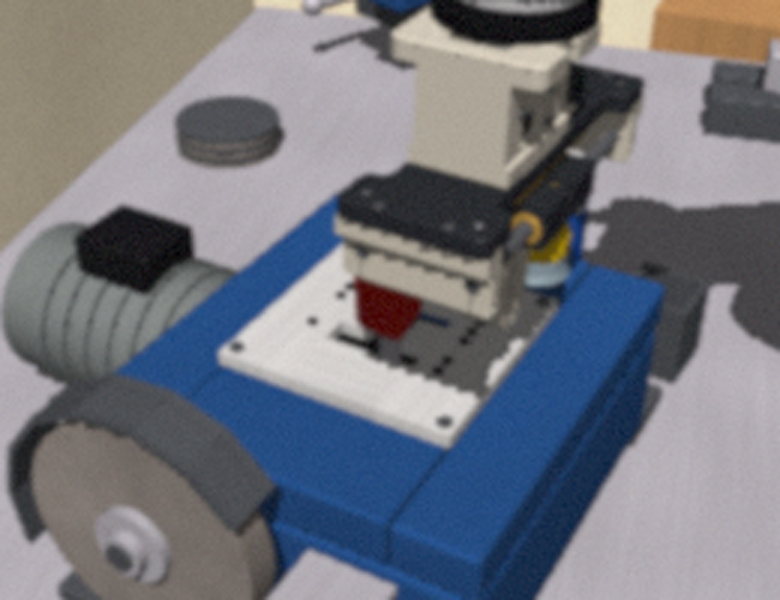

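View pics/wrist2.png

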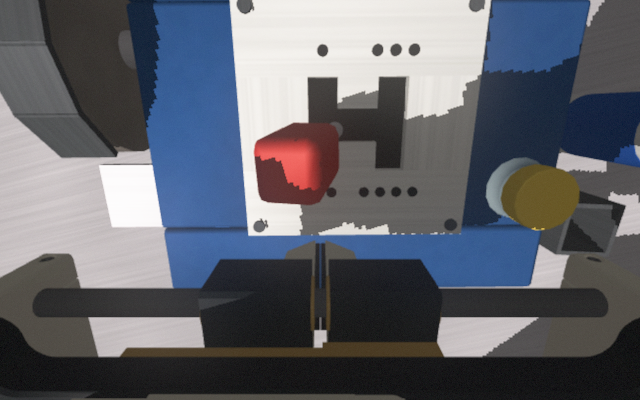

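```bash
cat >> h.py <<'E'
def over(p,n,f,ac):
    im=cv2.cvtColor(p['color'],cv2.COLOR_RGB2BGR).copy()
    for cx in(-21,21):
        q=np.array([proj(p,w([x/1e3,(cx+y)/1e3,.128])) for x,y in((-28,-9),(-28,9),(28,9),(28,-9))]);cv2.polylines(im,[np.int32(q)],True,(0,255,0),1)
    m=mask(p,f,ac).astype(np.uint8);cs,_=cv2.findContours(m,0,1);cv2.drawContours(im,cs,-1,(255,255,0),1)
    cv2.imwrite(f'pics/{n}.png',im)
def fitw(n):
    p=cams.read_camera('wrist');b=fit([p]);print(b[:4]);over(p,n,b[0][1],b[0][2]);return p,b[0]
E
python3 -c "
from h import *
fitw('w3')"
```

```text
[(np.float64(0.41658590613318564), np.float64(-0.08), np.float64(-0.22), np.float64(0.42)), (np.float64(0.4135819649318119), np.float64(-0.06), np.float64(-0.22), np.float64(0.41)), (np.float64(0.41291826659352715), np.float64(-0.1), np.float64(-0.22), np.float64(0.41)), (np.float64(0.4122210125204137), np.float64(-0.08), np.float64(-0.24), np.float64(0.41))]
```

View pics/w3.png

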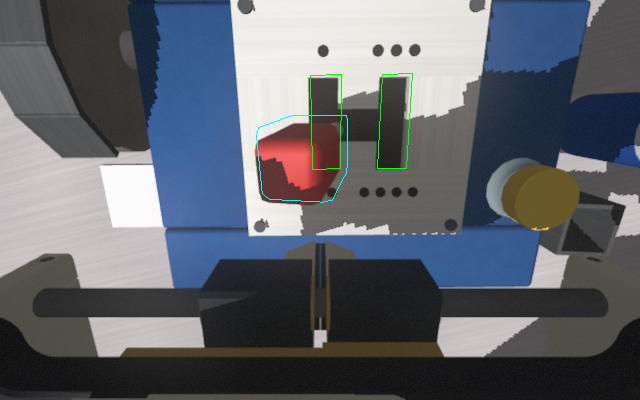

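```bash
cat >> h.py <<'E'
def red(p):
    c=p['color'].astype(int);r=((c[...,0]>35)&(c[...,0]>2.5*c[...,1])&(c[...,0]>2.5*c[...,2])).astype(np.uint8)
    n,l,s,_=cv2.connectedComponentsWithStats(r);return l==1+np.argmax(s[1:,4])
E
python3 -c "
from h import *
p,b=fitw('w4')
im=cv2.imread('pics/w4.png');cs,_=cv2.findContours(red(p).astype(np.uint8),0,1);cv2.drawContours(im,cs,-1,(255,0,255),1);cv2.imwrite('pics/w4.png',im[60:260,200:450])"
```

```text
[(np.float64(0.15282859555305375), np.float64(-0.06), np.float64(-0.22), np.float64(0.15)), (np.float64(0.15246512912581134), np.float64(-0.06), np.float64(-0.24), np.float64(0.15)), (np.float64(0.15230089756375553), np.float64(-0.04), np.float64(-0.22), np.float64(0.15)), (np.float64(0.1521891173590712), np.float64(-0.04), np.float64(-0.24), np.float64(0.15))]
```

View pics/w4.png

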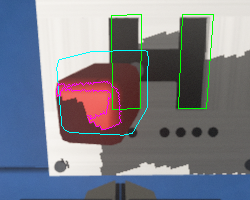

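```bash
cat >> h.py <<'E'
def red(p):
    h=cv2.cvtColor(p['color'],cv2.COLOR_RGB2HSV).astype(int);r=(((h[...,0]<6)|(h[...,0]>174))&(h[...,1]>130)&(h[...,2]>40)).astype(np.uint8)
    r=cv2.morphologyEx(r,cv2.MORPH_CLOSE,np.ones((3,3)));n,l,s,_=cv2.connectedComponentsWithStats(r);return l==1+np.argmax(s[1:,4])
E
python3 -c "
from h import *
p,b=fitw('w5')
im=cv2.imread('pics/w5.png');cs,_=cv2.findContours(red(p).astype(np.uint8),0,1);cv2.drawContours(im,cs,-1,(255,0,255),1);cv2.imwrite('pics/w5.png',cv2.resize(im[60:260,200:450],None,fx=3,fy=3))"
```

```text
[(np.float64(0.4607380688124306), np.float64(-0.08), np.float64(-0.22), np.float64(0.46)), (np.float64(0.457961870799616), np.float64(-0.08), np.float64(-0.24), np.float64(0.46)), (np.float64(0.456417295813315), np.float64(-0.1), np.float64(-0.22), np.float64(0.46)), (np.float64(0.4544341675734494), np.float64(-0.1), np.float64(-0.24), np.float64(0.45))]
```

View pics/w5.png

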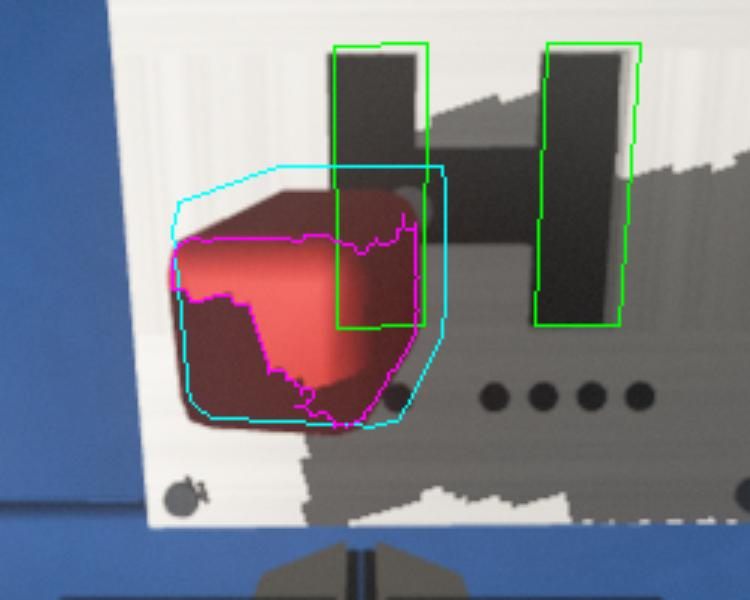

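```bash
cat >> h.py <<'E'
def red(p):
    h=cv2.cvtColor(p['color'],cv2.COLOR_RGB2HSV).astype(int);r=(((h[...,0]<9)|(h[...,0]>172))&(h[...,1]>75)&(h[...,2]>25)).astype(np.uint8)
    r=cv2.morphologyEx(r,cv2.MORPH_OPEN,np.ones((3,3)))
    n,l,s,_=cv2.connectedComponentsWithStats(r);return l==1+np.argmax(s[1:,4])
def show(p,n,b,x0=200,y0=60,fx=3):
    over(p,n,b[1],b[2])
    im=cv2.imread(f'pics/{n}.png');cs,_=cv2.findContours(red(p).astype(np.uint8),0,1);cv2.drawContours(im,cs,-1,(255,0,255),1);cv2.imwrite(f'pics/{n}.png',cv2.resize(im[y0:y0+200,x0:x0+250],None,fx=fx,fy=fx))
E
python3 -c "
from h import *
p,b=fitw('w5');show(p,'w6',b);st()"
```

```text
[(np.float64(0.7829971571679978), np.float64(-0.1), np.float64(-0.24), np.float64(0.78)), (np.float64(0.7763758389261745), np.float64(-0.12), np.float64(-0.24), np.float64(0.78)), (np.float64(0.7729869423286181), np.float64(-0.1), np.float64(-0.22), np.float64(0.77)), (np.float64(0.7726239807512365), np.float64(-0.1), np.float64(-0.26), np.float64(0.77))]
t 4.05 local mm [-69.1  26.2 183.9] rot [ 3.139 -0.006 -0.24 ] yaw turn needed -0.009 F local [0.1 0.6 0. ] open 0.0004
```

View pics/w6.png

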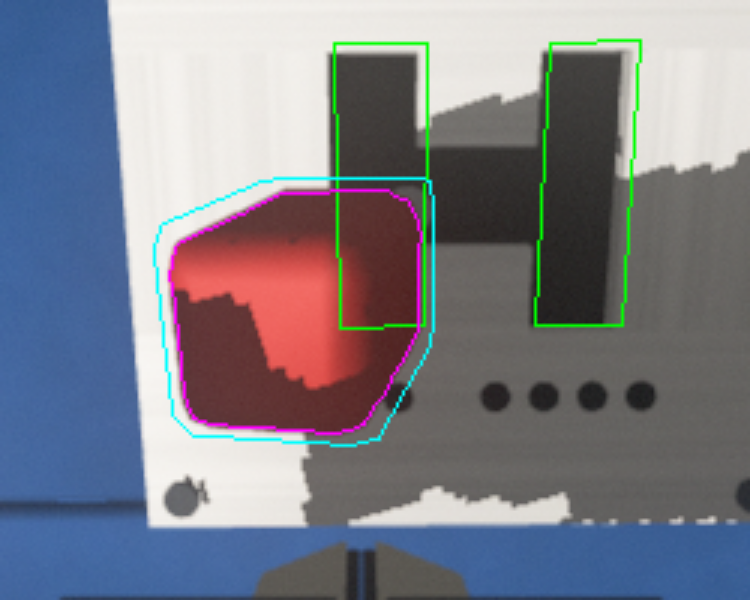

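servo_tool --targets "10 -8 0 -0.009; 10 0 0 0; 8 0 0 0; 7 0 0 0; 5 0 0 0; 0 0 0 0"

```text
time: 4.8
tool_pos: [0.5413, -0.0207, 0.1844]
tool_rot: [3.139, -0.005, -0.23]
contact_force: [-1.1, 1.1, 1.0]
opening: 0.0005
```

```bash
python3 -c "
from h import *
st();p,b=fitw('w7');show(p,'w7',b)"
```

```text
t 4.8 local mm [-26.4  35.2 184.4] rot [ 3.139 -0.005 -0.23 ] yaw turn needed 0.001 F local [-1.4  0.8  1. ] open 0.0005
[(np.float64(0.7772426249247442), np.float64(0.0), np.float64(-0.24), np.float64(0.78)), (np.float64(0.7692536868762103), np.float64(-0.02), np.float64(-0.24), np.float64(0.77)), (np.float64(0.7597529748456093), np.float64(0.0), np.float64(-0.22), np.float64(0.76)), (np.float64(0.7517980331718773), np.float64(-0.04), np.float64(-0.24), np.float64(0.75))]
```

View pics/w7.png

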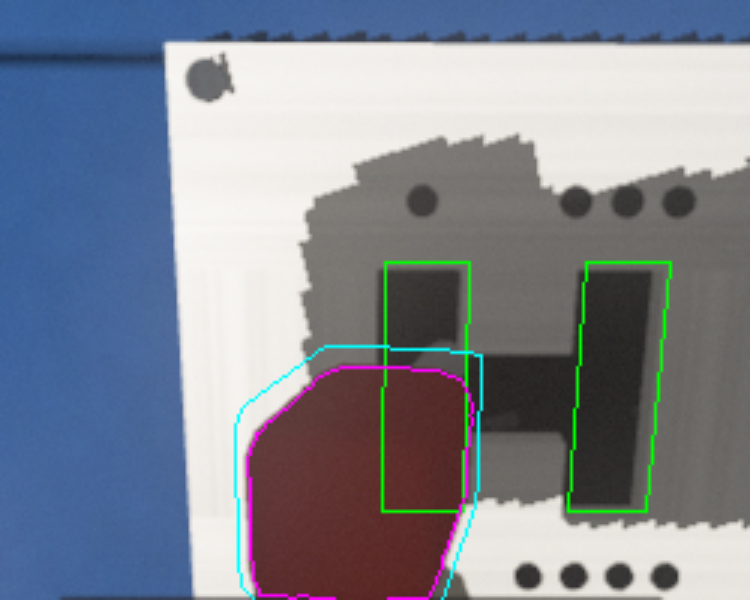

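servo_tool --targets "3 0 0 0; -3 0 0 0; -12 0 0 0; -12 -5 0 0; 0 -25 0 0; 0 -25 0 0; 5 -5 0 0; 15 0 0 0; 10 0 0 0; 0 0 0 0"

```text
time: 6.1
tool_pos: [0.5578, 0.038, 0.185]
tool_rot: [3.138, -0.007, -0.23]
contact_force: [-0.8, -0.3, 0.0]
opening: 0.0007
```

```bash
python3 -c "
from h import *
st();p,b=fitw('w8');save(p,'w8');p=cams.read_camera('side');print(fit([p])[:2]);save(p,'s8')"
```

```text
t 6.1 local mm [-23.8  96.1 185. ] rot [ 3.138 -0.007 -0.23 ] yaw turn needed 0.001 F local [-0.7 -0.5  0. ] open 0.0007
[(np.float64(0.8195182984047544), np.float64(0.02), np.float64(-0.26), np.float64(0.82)), (np.float64(0.817877265113446), np.float64(0.02), np.float64(-0.24), np.float64(0.82)), (np.float64(0.8112067663494941), np.float64(0.0), np.float64(-0.24), np.float64(0.81)), (np.float64(0.8068444581470634), np.float64(0.0), np.float64(-0.26), np.float64(0.81))]
[(np.float64(0.07061790668348046), np.float64(-0.24), np.float64(-0.3), np.float64(0.07)), (np.float64(0.07052896725440806), np.float64(-0.24), np.float64(-0.28), np.float64(0.07))]
```

View pics/w8.png

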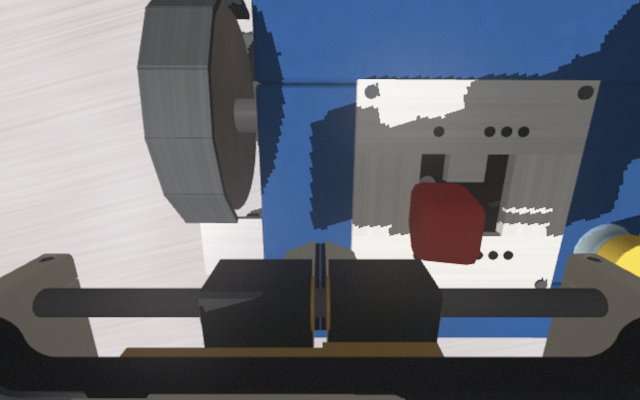

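View pics/s8.png

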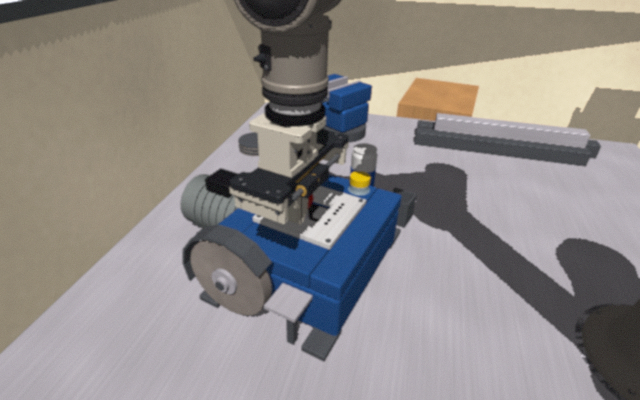

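servo_tool --targets "12 0 0 0; 10 0 0 0; 3 10 0 0; 0 12 0 0; 0 12 0 0; 0 12 0 0; 0 12 0 0; 0 0 0 0"

```text
time: 7.2
tool_pos: [0.5689, -0.0284, 0.1864]
tool_rot: [3.14, -0.008, -0.231]
contact_force: [0.7, 1.0, -0.5]
opening: 0.0003
```

```bash
python3 -c "
from h import *
st();p,b=fitw('w9');save(p,'w9')"
```

```text
t 7.2 local mm [  2.1  34.  186.4] rot [ 3.14  -0.008 -0.231] yaw turn needed 0.0 F local [ 0.4  1.1 -0.5] open 0.0003
[(np.float64(0.3182920007458512), np.float64(0.18), np.float64(-0.06), np.float64(0.32)), (np.float64(0.3162933526011561), np.float64(0.18), np.float64(-0.04), np.float64(0.32)), (np.float64(0.3076923076923077), np.float64(0.16), np.float64(-0.06), np.float64(0.31)), (np.float64(0.30713909840378883), np.float64(0.16), np.float64(-0.04), np.float64(0.31))]
```

View pics/w9.png

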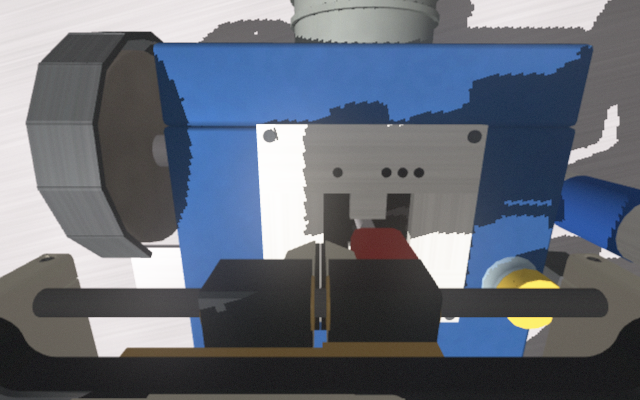

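servo_tool --targets "-1 10 1 0; 0 10 1 0; 0 8 0 0; 0 0 0 0"

```text
time: 7.75
tool_pos: [0.561, -0.0564, 0.1838]
tool_rot: [3.14, -0.008, -0.23]
contact_force: [0.4, 1.5, 1.5]
opening: 0.0007
```

```bash
python3 -c "
from h import *
st();p,b=fitw('wa');save(p,'wa')"
```

```text
t 7.75 local mm [  0.9   4.9 183.8] rot [ 3.14  -0.008 -0.23 ] yaw turn needed 0.001 F local [0.  1.5 1.5] open 0.0007
[(np.float64(0.30544716716091774), np.float64(0.18), np.float64(0.14), np.float64(0.31)), (np.float64(0.3039546290619252), np.float64(0.18), np.float64(0.16), np.float64(0.3)), (np.float64(0.30103092783505153), np.float64(0.18), np.float64(0.12), np.float64(0.3)), (np.float64(0.2997096133272199), np.float64(0.16), np.float64(0.14), np.float64(0.3))]
```

View pics/wa.png

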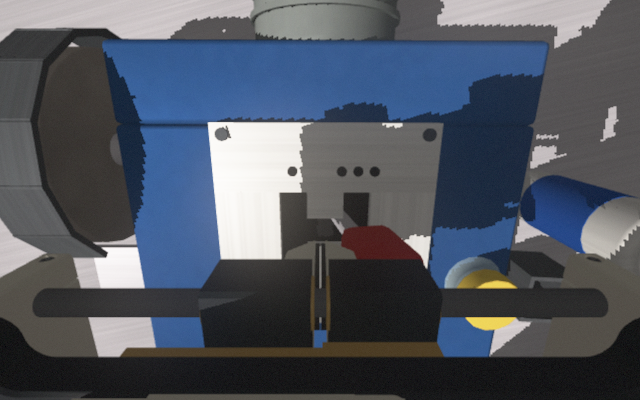

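servo_tool --targets "0 4 0 0; 0 4 0 0; 0 1 0 0"

```text
time: 8.18
tool_pos: [0.5588, -0.0647, 0.1833]
tool_rot: [3.141, -0.006, -0.229]
contact_force: [0.7, 1.9, 0.8]
opening: 0.0005
```

servo_tool --targets "0 2 0 0; 0 0 0 0"

```text
time: 8.43
tool_pos: [0.5585, -0.0657, 0.1831]
tool_rot: [-3.14, -0.006, -0.229]
contact_force: [0.7, 3.0, -0.4]
opening: 0.0004
```

```bash
python3 -c "
from h import *
st();p=cams.read_camera('wrist');over(p,'wb',0,.23)"
```

```text
t 8.43 local mm [  0.6  -4.7 183.1] rot [-3.14  -0.006 -0.229] yaw turn needed 0.002 F local [ 0.   3.1 -0.4] open 0.0004
```

View pics/wb.png

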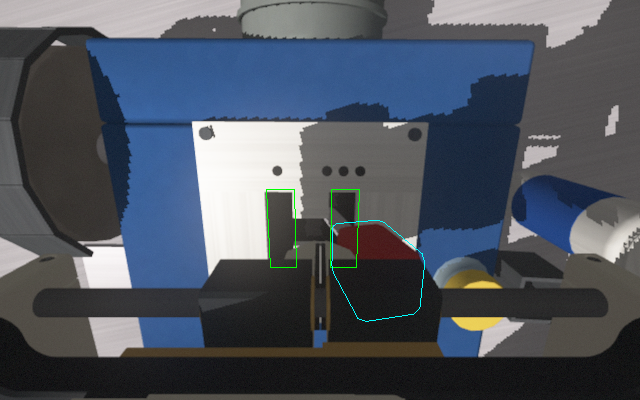

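servo_tool --targets "0 2.5 0 0; 0 0 0 0"

```text
time: 8.72
tool_pos: [0.5584, -0.0661, 0.1831]
tool_rot: [-3.137, -0.007, -0.228]
contact_force: [1.2, 4.3, -0.0]
opening: 0.0004
```

servo_tool --targets "0 -8 0 0; 0 -8 0 0; -20 0 0 0; -25 0 0 0; -18 10 0 0; 0 25 0 0; 0 9 0 0; 0 0 0 0"

```text
time: 9.72
tool_pos: [0.4884, -0.0792, 0.1829]
tool_rot: [3.141, -0.006, -0.226]
contact_force: [-0.6, 0.1, 0.2]
opening: 0.0004
```

```bash
python3 -c "
from h import *
st();p,b=fitw('wc');over(p,'wc',b[1],b[2])"
```

```text
t 9.72 local mm [-64.5 -33.9 182.9] rot [ 3.141 -0.006 -0.226] yaw turn needed 0.005 F local [-0.6 -0.1  0.2] open 0.0004
[(np.float64(0.8443474333885292), np.float64(0.0), np.float64(0.22), np.float64(0.84)), (np.float64(0.8317123489537283), np.float64(0.0), np.float64(0.24), np.float64(0.83)), (np.float64(0.7910102615984969), np.float64(0.02), np.float64(0.22), np.float64(0.79)), (np.float64(0.7803771444775273), np.float64(0.02), np.float64(0.24), np.float64(0.78))]
```

View pics/wc.png

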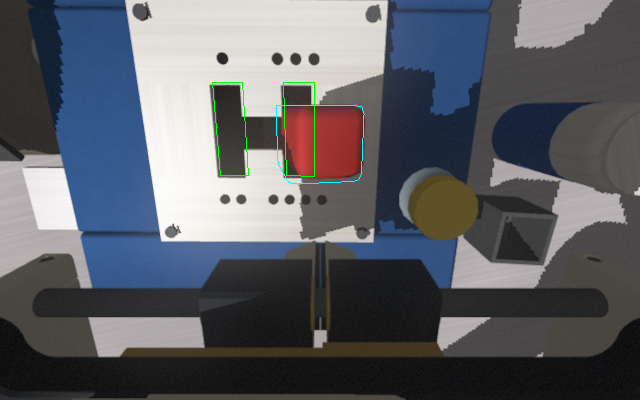

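servo_tool --targets "15 0 0 0; 15 0 0 0; 10 0 0 0; 10 0 0 0; 10 0 0 0; 6 0 0 0; 0 0 0 0"

```text
time: 10.65
tool_pos: [0.5547, -0.0916, 0.1823]
tool_rot: [3.141, -0.001, -0.224]
contact_force: [-1.9, -1.0, 1.0]
opening: 0.0006
```

servo_tool --targets "4 0 0 0; 3 0 0 0"

```text
time: 10.9
tool_pos: [0.5594, -0.0926, 0.1817]
tool_rot: [3.141, 0.005, -0.223]
contact_force: [-12.2, 0.9, 6.0]
opening: 0.0004
```

```bash
python3 -c "
from h import *
st();p,b=fitw('wd');over(p,'wd',b[1],b[2])"
```

```text
t 10.9 local mm [  7.6 -30.7 181.7] rot [ 3.141  0.005 -0.223] yaw turn needed 0.008 F local [-12.1  -1.9   6. ] open 0.0004
[(np.float64(0.826211335598069), np.float64(0.24), np.float64(0.22), np.float64(0.83)), (np.float64(0.8078266946191475), np.float64(0.24), np.float64(0.24), np.float64(0.81)), (np.float64(0.7899786780383795), np.float64(0.26), np.float64(0.22), np.float64(0.79)), (np.float64(0.7808458580915764), np.float64(0.26), np.float64(0.24), np.float64(0.78))]
```

View pics/wd.png

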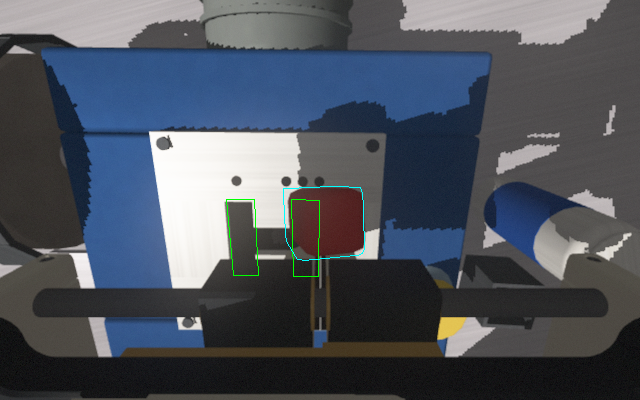

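servo_tool --targets "-5 0 0 0; -20 0 0 0; -30 0 0 0; -15 0 -15 0; 0 0 -40 0; 0 0 -40 0; 0 0 0 0"

```text
time: 11.82
tool_pos: [0.492, -0.0766, 0.2811]
tool_rot: [-3.141, -0.007, -0.224]
contact_force: [0.6, -0.9, -0.8]
opening: 0.0006
```

```bash
python3 -c "
from h import *
st();p,b=fitw('we');over(p,'we',b[1],b[2])
p=cams.read_camera('side');b=fit([p]);print(b[:2]);save(p,'se')"
```

```text
t 11.82 local mm [-61.7 -30.5 281.1] rot [-3.141 -0.007 -0.224] yaw turn needed 0.007 F local [ 0.8 -0.7 -0.8] open 0.0006
[(np.float64(0.8128205128205128), np.float64(0.22), np.float64(0.22), np.float64(0.81)), (np.float64(0.8053350269926961), np.float64(0.22), np.float64(0.24), np.float64(0.81)), (np.float64(0.7942373943000313), np.float64(0.24), np.float64(0.22), np.float64(0.79)), (np.float64(0.7831995058678196), np.float64(0.24), np.float64(0.24), np.float64(0.78))]
[(np.float64(0.7561643835616438), np.float64(0.28), np.float64(0.3), np.float64(0.76)), (np.float64(0.7554054054054054), np.float64(0.24), np.float64(0.26), np.float64(0.76))]
```

View pics/we.png

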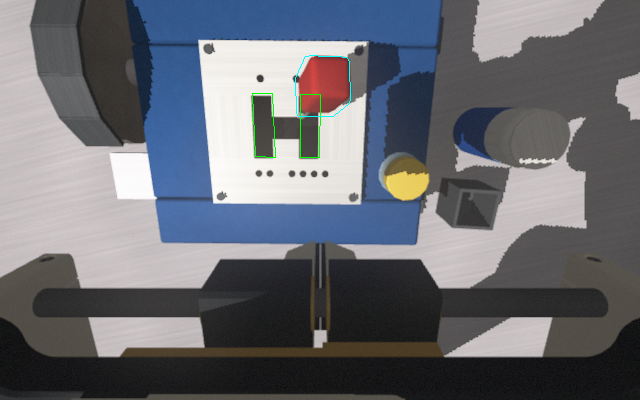

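View pics/se.png

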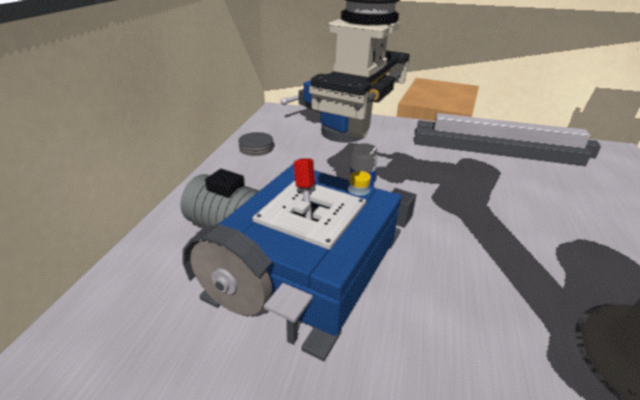

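servo_tool --targets "-10 20 0 0; -10 50 0 0; -10 50 0 0; -10 50 0 0; -10 50 0 0; 0 40 0 0; 0 10 0 0; 0 0 0 0"

```text
time: 12.92
tool_pos: [0.3767, -0.3325, 0.2653]
tool_rot: [-3.131, 0.014, -0.222]
contact_force: [0.7, 0.1, -0.5]
opening: 0.0007
```

```bash
python3 -c "
from h import *
st();ps=[cams.read_camera(n) for n in('top','side')]
R=[red(p) for p in ps]
for k in ([0],[1],[0,1]):
    b=[]
    for f in np.arange(.16,.3,.01):
        for ac in np.arange(.18,.28,.01):
            sc=[]
            for i in k:
                m=mask(ps[i],f,ac);sc.append((m&R[i]).sum()/(m|R[i]).sum())
            b.append((np.mean(sc).round(3),f.round(2),ac.round(2)))
    print(sorted(b,reverse=True)[:5])
over(ps[0],'tf',.24,.24);im=cv2.imread('pics/tf.png')[100:300,200:450];cv2.imwrite('pics/tf.png',cv2.resize(im,None,fx=3,fy=3))
"
```

```text
t 12.93 local mm [-115.3 -306.1  265.3] rot [-3.131  0.014 -0.222] yaw turn needed 0.009 F local [ 0.7  0.2 -0.5] open 0.0007
[(np.float64(0.754), np.float64(0.22), np.float64(0.24)), (np.float64(0.751), np.float64(0.22), np.float64(0.23)), (np.float64(0.747), np.float64(0.23), np.float64(0.24)), (np.float64(0.746), np.float64(0.23), np.float64(0.23)), (np.float64(0.745), np.float64(0.21), np.float64(0.24))]
[(np.float64(0.764), np.float64(0.26), np.float64(0.27)), (np.float64(0.76), np.float64(0.27), np.float64(0.27)), (np.float64(0.757), np.float64(0.27), np.float64(0.26)), (np.float64(0.757), np.float64(0.25), np.float64(0.27)), (np.float64(0.756), np.float64(0.28), np.float64(0.27))]
[(np.float64(0.75), np.float64(0.22), np.float64(0.24)), (np.float64(0.746), np.float64(0.25), np.float64(0.24)), (np.float64(0.746), np.float64(0.24), np.float64(0.24)), (np.float64(0.746), np.float64(0.23), np.float64(0.24)), (np.float64(0.745), np.float64(0.26), np.float64(0.24))]
```

View pics/tf.png

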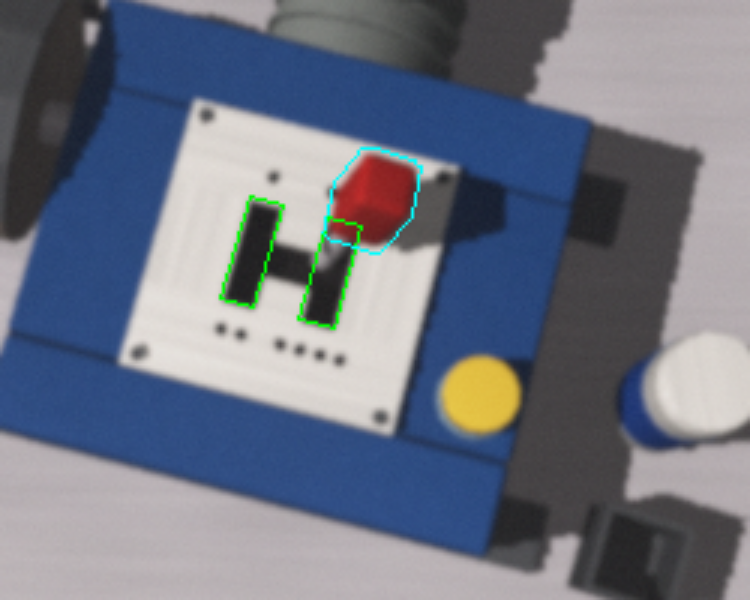

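```bash
python3 -c "
from h import *
print(robot.hand_in())"
```

```text
the job is handed in; nothing more can be done
None
```

The lever is in third speed, and the job was handed in at about 13 s of the 54 s allowed. With the gripper shut, I only pushed the lever with the fingertips, in this order:

1. **To neutral:** pushed forward from fore about -0.1. The images then showed fore about 0 to 0.02.
2. **Across to the right:** pushed to the right-hand stop, where the tool stopped moving at about 4 N. The image showed across about 0.22 to 0.24, with fore still about 0.
3. **Forward into slot three:** pushed until the force jumped from about 2 N to about 12 N, the forward end stop. I then backed off at once.

**Last checks:** With the arm clear, the lever tilts fitted from the images were:

| Camera | fore | across |
|---|---|---|
| Top | about 0.22 | 0.24 |
| Side | about 0.26 | 0.27 |
| Wrist | 0.22 (0.24 while still pressed) | 0.22 |

- **Lever:** The cameras differ by about 0.04 rad, on either side of the fully home value of 0.245. I put this down to calibration and to my model of the grip being slightly oversized. The force jump is the firmer evidence that it is home.
- **Other objects:** The spray can, tube offcut and paste tin looked unmoved in the last pictures. I judged this by eye and did not measure it.
- **Contact:** Nothing touched the robot at hand-in.

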